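# Lock the paint carousel with its index pin

### The arm

A 6-joint arm with a two-finger parallel gripper is mounted at the origin on the work surface. World frame = base frame: x ahead of the robot, y to its left, z up, the work surface at z = 0. Lengths are in m, angles in degrees, forces in N, time in s.
With the tool pointing down it reaches from about 0.25 to 0.725 m from the base axis. Payload 9.7 kg.
Tool frame: the origin (TCP) lies on the centre line of the jaws, within the pads' length; the fingertips stand 14 mm ahead of it and the grasp point (between the pads) lies 5 mm behind it; z points along the fingers, y is the line along which they close (so a half turn about z gives the same grasp; the last joint's range is limited). The gripper opens to 85 mm and grips with 20 to 120 N. Pads are 22 mm wide; open, the fingers measure 114 mm over their backs; the gripper's body (76 mm by 85 mm) begins 54 mm behind the grasp point. The pads swing forward as they close: fully open they stand 13 mm farther back than shut.
Start: joints at [76.776, 4.979, 10.078, 95.1, 0, 90], TCP at [0.126, 0.535, 0.245] pointing down, gripper open.
Joint ranges: [-179.16, 179.16], [-48.56, 103.87], [-65.8, 70.77], [-126.05, 130.52], [-82.76, 87.17], [-180, 180]. Speed limits (degrees/s): [127.2, 127.2, 147.25, 180, 180, 180].

### API

Orientations are given as [roll, pitch, yaw] about the fixed x, y, z axes, in that order (R = Rz(yaw) Ry(pitch) Rx(roll)).
In Python, from workcell import bot, camera, get_calibration, ticket gives the robot as it stands. The module is installed in compiled form; this text tells all that it offers.
- The arm moves only by the tool send_rows, never from a script. Its arguments are lists of equal length, an entry for each row: "linear": the shift along the tool's x, y, z in m, a list of three; "twist": the turn, a rotation vector about the tool's x, y, z in units of 10 degrees (1.0 is 10 degrees), a list of three; "gripper": the opening in per cent of the stroke, from 0 (shut) to 100 (fully open). In form: {"linear": [[x, y, z], ...], "twist": [[wx, wy, wz], ...], "gripper": [gripper, ...]}. A call has 1 to 8 rows; each row shifts and turns the commanded pose from where the row before left it, along the tool's axes as they then stand; what a row does not reach is not made up. A row lasts 1/8 s, in which the tool goes at most 62.5 mm and 10.7 degrees, less where a joint would pass 70% of its speed; a pose out of reach is approached as far as the arm can. A call with a gripper value outside its range is refused whole. The fingers move at their own pace and stop on an object; "grip_force" is the grip in N (left out, the last holds). Time passes only in rows, so rows that do not move let the fingers close. It gives the time, the measured TCP pose, the force, the opening and the grip force at its end, in the units of the state.
- bot.get_obs(): the state, without advancing time (a new reading comes with each control period).
- camera(name): name is "scene" or "top"; returns the picture (420x560x3 uint8, red, green, blue); there is no depth.
- get_calibration(name): a dict with "fx", "fy", "cx", "cy" (pixels), "origin" and "orientation" of the camera in the world. Camera axes: x right, y down, z forward; pixel columns grow to the right and rows downward; lengths in m; the calibration is good to about 2 mm. A picture is of the moment at which its call begins. get_calibration takes no time and is no camera call.
- ticket.job_done(): hands the job in; it is judged then, once.
The state is a dict: "time": time; "q": joint angles; "qd": joint speeds; "joint_efforts": joint torques, N m; "ee_pos": TCP position; "tcp_rot": TCP orientation; "wrist_force": force on the tool from outside, world axes, zero at the start; "torque": the same for the moment, N m; "opening": finger opening in m; "grasp_force": force on a finger pad.
Only numpy, scipy, OpenCV 4.12 (cv2) and the standard library are available. Lean on these libraries where they do the work, as an engineer would, in place of code of your own. Each camera call takes 0.05 s, during which the arm holds its last target. There are 200 camera calls.

### The job

Lock the paint carousel so that it cannot spin while the class dips brushes: turn the white wheel by its wooden bar until the slot in the wheel lies under the hole of the metal guide bracket. Then take the round-knobbed index pin from the tool rack and put it down through the guide hole and the slot until its flange sits flat on the bracket, and let go.

Things in the scene. Friction and masses are not known exactly. Their poses are not given: they have to be found in the camera images.
- wheel (a joint): Wheel angle, rad, + counter-clockwise from above; starts at 0.5 to 1.35; 0 = its slot is centred under the guide hole, and the pin passes within 0.17. White disc 250 mm across, 10 thick, top 44 mm above the table, five paint pans 4 mm proud and one through slot (26 mm radially x 44) centred 88 mm from the axis. Light friction (0.1 N m), stays where left. Until aligned it blocks the guide hole.
- bar (a point): Upright wooden bar handle fixed on the wheel's axis and turning with it: 56 mm long, 18 thick, 40 high, top 84 mm above the table. This point: on the axis, 14 mm below the bar's top, a good height to grip across the 18 mm. x axis along the bar's length, pointing to the wheel's slot; z up.
- guide (a point): Centre, in the top face, of the 22 mm round hole in the fixed aluminium bracket whose 12 mm thick, 46 mm wide arm reaches in over the wheel's rim, 8 mm above the wheel; top face 64 mm above the table. Below the wheel a 26 mm square socket on the same vertical, open to the table. x axis points radially outward from the wheel's axis, 88 mm away; z up. The arm ends 22 mm inward of this point.
- pin_knob (a point): Centre of the loose pin's round dark wood knob (26 mm dia, 34 high). Below it a steel flange (36 dia, 4 thick), then a 12 mm stem, 50 long, tapered tip. Point 21 mm above flange underside, 71 above tip; z = pin axis, up; 90 g. Upright in one of 3 holes, 75 mm apart, of a wooden rack 58 mm high, long side roughly along x (within 0.4 rad). The others: square-headed stamp; brush 76 mm above the rack.
Things that resemble listed ones, but are neither listed nor needed, are in the scene too. What is shaped like the part that bears pin_knob but orange or pink is not meant.

How it is judged:
By the outcome, as a careful person would: the job done as asked, in the order asked, and still so for the second after the job is handed in, with the robot touching nothing.
It also fails if it takes over 54 s, if anything falls off the work surface, if the arm or the gripper's body presses on something with over 40 N, if the wrist force passes 120 N, or if a joint passes its speed limit or range.

## Working session

There is one attempt and no reset: what is moved stays moved. The work goes in short steps, Python scripts to look and compute and a tool call to move; the robot and the scene stay as the last step left them, time stands still between calls to the robot, and variables do not carry over. Pictures are saved under pics/ and viewed, at most 10 in all, crops included, and the job is handed in when it is done.

Besides the shell and the picture viewer there is one more tool, called after "Request:" by a JSON object that holds its "fn" and its "kwargs". send_rows: Moves the arm, as the interface text tells. Its arguments: {"type":"object","properties":{"linear":{"type":"array"},"twist":{"type":"array"},"gripper":{"type":"array"},"grip_force":{"type":"number"}},"required":["linear","twist","gripper"]}

```bash
mkdir -p pics; python3 - <<'E'
from workcell import bot,camera,get_calibration
import cv2
for n in("scene","top"):
    im=camera(n); cv2.imwrite(f"pics/{n}0.png",im[:,:,::-1]); print(n,get_calibration(n))
o=bot.get_obs();print({k:o[k] for k in("time","ee_pos","tcp_rot","opening","wrist_force")})
E
```

```text
scene {'fx': 520.0539317939617, 'fy': 520.0539317939617, 'cx': 285.5554981891865, 'cy': 204.65340827941066, 'origin': array([ 0.86945825, -0.49701336,  0.71734708]), 'orientation': array([-138.79611249,    0.53837265,   34.10504094])}
top {'fx': 523.4958269929277, 'fy': 523.4958269929277, 'cx': 284.5873385811904, 'cy': 209.25085029733023, 'origin': array([ 0.47865149, -0.04328734,  0.9968812 ]), 'orientation': array([-174.28609462,    1.67361933,  -90.6387076 ])}
{'time': 0.1, 'ee_pos': array([0.12578155, 0.53522805, 0.24465568]), 'tcp_rot': array([-1.79931203e+02, -1.20890583e-03,  1.66775958e+02]), 'opening': 0.08540959840918551, 'wrist_force': array([ 0.37377253, -0.53209368,  0.1573728 ])}
```

View pics/scene0.png

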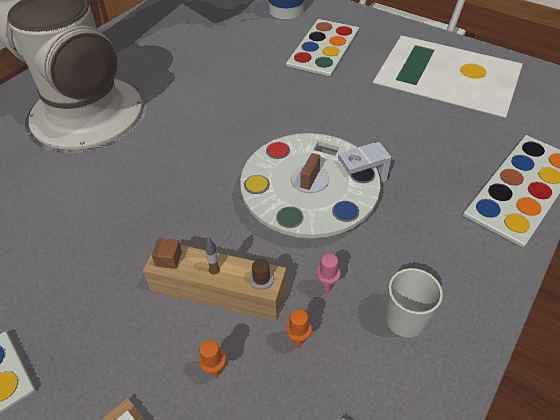

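View pics/top0.png

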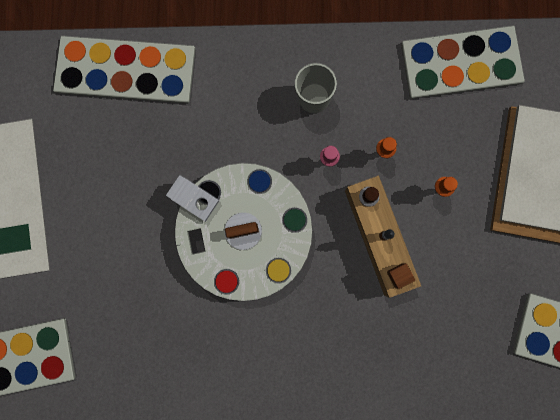

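Scene view: wheel around (310,185), bar (311,171), bracket hole (355,158), slot (327,148), pin knob (261,268). Top view: wheel (244,231), bar (241,230), hole (202,203), slot (197,241), knob (370,195). I'll enlarge both views to get precise pixel positions.

```bash
cat > h.py <<'E'
import numpy as np,cv2
from scipy.spatial.transform import Rotation as R
from workcell import bot,camera,get_calibration
def ray(n,u,v):
    c=get_calibration(n);d=R.from_euler('xyz',c['orientation'],degrees=True).apply([(u-c['cx'])/c['fx'],(v-c['cy'])/c['fy'],1])
    return np.array(c['origin']),d/np.linalg.norm(d)
def plane(n,u,v,z):
    o,d=ray(n,u,v);return o+d*(z-o[2])/d[2]
def tri(pt,ps):
    A=np.zeros((3,3));b=np.zeros(3);L=[]
    for n,p in(("top",pt),("scene",ps)):
        o,d=ray(n,*p);M=np.eye(3)-np.outer(d,d);A+=M;b+=M@o;L.append((o,M))
    x=np.linalg.solve(A,b);return x,[np.linalg.norm(M@(x-o)) for o,M in L]
E
python3 - <<'E'
import cv2,numpy as np
from h import *
t=cv2.imread("pics/top0.png");s=cv2.imread("pics/scene0.png")
c=lambda im,x,y:cv2.resize(im[y:y+50,x:x+66],(396,300),interpolation=cv2.INTER_CUBIC)
cv2.imwrite("pics/crops.png",np.vstack([np.hstack([c(t,170,185),c(t,335,170)]),np.hstack([c(s,315,135),c(s,230,245)])]))
def blobs(im,n,x0,y0,x1,y1):
    h=cv2.cvtColor(im,cv2.COLOR_BGR2HSV);m=cv2.inRange(h,(0,70,15),(18,255,150));z=np.zeros_like(m);z[y0:y1,x0:x1]=m[y0:y1,x0:x1]
    for k in cv2.findContours(z,cv2.RETR_EXTERNAL,2)[0]:
        if cv2.contourArea(k)>20: print(n,cv2.contourArea(k),cv2.minAreaRect(k))
blobs(t,"top bar",215,210,270,250);blobs(t,"top knob",355,180,390,215)
blobs(s,"sc bar",290,145,330,200);blobs(s,"sc knob",245,250,280,300)
# wheel rim ellipse: white region in top
g=cv2.cvtColor(t,cv2.COLOR_BGR2GRAY);z=np.zeros_like(g);z[150:310,160:325]=(g[150:310,160:325]>110)*255
k=max(cv2.findContours(z,cv2.RETR_EXTERNAL,2)[0],key=cv2.contourArea);k=k[(k[:,0,0]>225)]
print("wheel",cv2.fitEllipse(k))
E
```

```text
top bar 300.5 ((241.25852966308594, 229.87315368652344), (10.616141319274902, 32.40716552734375), 77.90524291992188)
top knob 1000.5 ((372.0, 197.0), (34.0, 34.0), 90.0)
sc bar 426.0 ((309.79998779296875, 170.90000915527344), (14.758047103881836, 36.671512603759766), 26.56505012512207)
sc knob 51.5 ((256.5, 296.5), (5.0, 23.0), 90.0)
sc knob 401.0 ((261.1995544433594, 271.4151611328125), (24.17909049987793, 24.51773452758789), 28.300756454467773)
wheel ((243.56846618652344, 231.45631408691406), (134.55543518066406, 136.56297302246094), 26.082582473754883)
```

View pics/crops.png

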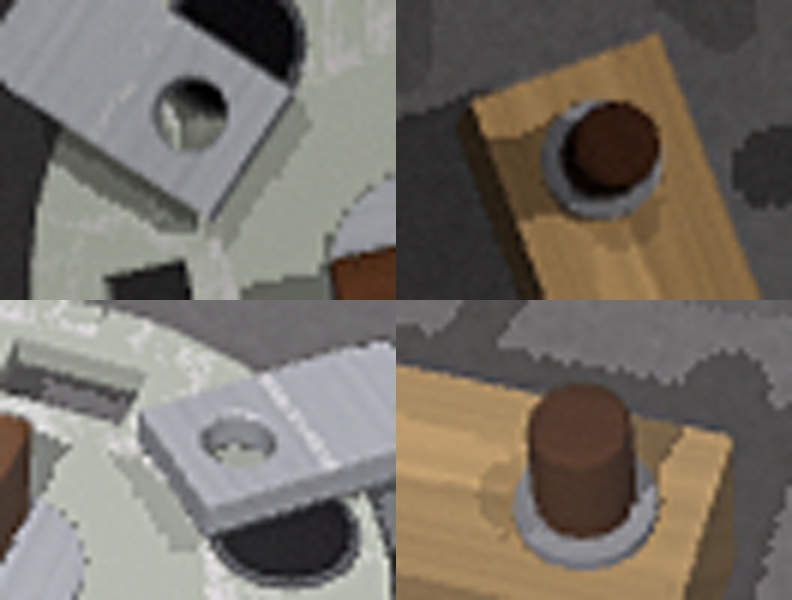

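The crops show the guide hole at top (201.4,203.6) and scene (354.4,157.6). The knob top is at top (371.2,194.1) and scene (260.2,264.9). The flange is at top (368.8,195.8) and scene (261.4,280.2).

```bash
python3 - <<'E'
from h import *
np.set_printoptions(precision=4,suppress=True)
for n,a,b in(("hole",(201.4,203.6),(354.4,157.6)),("ktop",(371.2,194.1),(260.2,264.9)),("flange",(368.8,195.8),(261.4,280.2))): print(n,*tri(a,b))
print("knob top plane z?.1, hole plane .064",plane("top",201.4,203.6,.064),plane("scene",354.4,157.6,.064),plane("top",371.2,194.1,.096),plane("scene",260.2,264.9,.096))
W=plane("top",243.57,231.46,.044);print("wheel",W)
# bar: top-face in top mask
th=np.deg2rad(77.905);c=np.array([241.26,229.87]);
for cc in(th,th+np.pi/2):
    d=np.array([np.cos(cc),np.sin(cc)])*16; p=plane("top",*(c-d),.084);q=plane("top",*(c+d),.084);print("bar",p,q,np.linalg.norm(p-q),np.degrees(np.arctan2(*(p-q)[1::-1])))
print("barc",plane("top",*c,.084))
H=plane("top",201.4,203.6,.064);print("guide dir",np.degrees(np.arctan2(*(H-W)[1::-1])),np.linalg.norm((H-W)[:2]))
S=plane("top",197,241,.044);print("slot dir",np.degrees(np.arctan2(*(S-W)[1::-1])),np.linalg.norm((S-W)[:2]))
for uv in((357,190),(402,290),(348,186),(419,286),(380,178),(390,296)):print(uv,plane("top",*uv,.058))
E
```

```text
hole [0.5848 0.1326 0.0671] [np.float64(0.0006034418160047341), np.float64(0.0006034418160046724)]
ktop [ 0.5938 -0.1671  0.0974] [np.float64(0.0009195497148926573), np.float64(0.0009195497148923323)]
flange [ 0.5952 -0.1682  0.06  ] [np.float64(0.0004778639978039454), np.float64(0.00047786399780392117)]
knob top plane z?.1, hole plane .064 [0.5847 0.1328 0.064 ] [0.5839 0.136  0.064 ] [ 0.5933 -0.1679  0.096 ] [ 0.5939 -0.1657  0.096 ]
wheel [0.5346 0.0589 0.044 ]
bar [0.5627 0.0645 0.084 ] [0.5077 0.0529 0.084 ] 0.056201756337423345 11.92452859901431
bar [0.5406 0.0312 0.084 ] [0.5296 0.0861 0.084 ] 0.05606043004714308 -78.6408239376072
barc [0.5351 0.0586 0.084 ]
guide dir 55.886682024846706 0.0892360504735179
slot dir 100.84190789399594 0.08696461348400546
(357, 190) [ 0.606  -0.1479  0.058 ]
(402, 290) [ 0.4268 -0.2225  0.058 ]
(348, 186) [ 0.6135 -0.1319  0.058 ]
(419, 286) [ 0.4335 -0.2526  0.058 ]
(380, 178) [ 0.6272 -0.1897  0.058 ]
(390, 296) [ 0.4166 -0.2012  0.058 ]
```

Request:
{"fn": "send_rows", "kwargs": {"linear": [[-0.042,-0.031,0],[-0.042,-0.031,0],[-0.042,-0.031,0],[-0.042,-0.031,0],[-0.042,-0.031,0],[-0.042,-0.031,0],[-0.042,-0.031,0],[-0.042,-0.031,0]], "twist": [[0,0,0],[0,0,0],[0,0,0],[0,0,0],[0,0,0],[0,0,0],[0,0,0],[0,0,0]], "gripper": [60,60,60,60,60,60,60,60], "grip_force": 40}}

```text
time: 1.1
ee_pos: [0.397, 0.2156, 0.2451]
tcp_rot: [-180.0, -0.0, 166.8]
wrist_force: [0.4, 1.1, -0.3]
opening: 0.0511
grasp_force: 0.0
```

Request:
{"fn": "send_rows", "kwargs": {"linear": [[-0.042,-0.031,0],[-0.042,-0.031,0],[-0.042,-0.031,0],[-0.042,-0.03,0]], "twist": [[0,0,0],[0,0,0],[0,0,0],[0,0,0]], "gripper": [60,60,60,60]}}

```text
time: 1.6
ee_pos: [0.5324, 0.0574, 0.245]
tcp_rot: [-180.0, -0.0, 166.8]
wrist_force: [0.4, 1.0, 0.1]
opening: 0.0514
grasp_force: 0.0
```

Request:
{"fn": "send_rows", "kwargs": {"linear": [[0,0,0],[0,0,0],[0,0,0],[0,0,0],[0,0,0],[0,0,0],[0,0,0],[0,0,0]], "twist": [[0,0,0.82],[0,0,0.82],[0,0,0.82],[0,0,0.82],[0,0,0.82],[0,0,0.82],[0,0,0.81],[0,0,0.81]], "gripper": [60,60,60,60,60,60,60,60]}}

```text
time: 2.6
ee_pos: [0.5315, 0.059, 0.2449]
tcp_rot: [-180.0, -0.0, 101.1]
wrist_force: [-0.1, 0.5, -1.3]
opening: 0.0513
grasp_force: 0.0
```

```bash
cat >> h.py <<'E'
def delta(x,y,z,yaw):
    o=bot.get_obs();r=R.from_euler('xyz',o['tcp_rot'],degrees=True);t=R.from_euler('xyz',[180,0,yaw],degrees=True)
    np.set_printoptions(precision=4,suppress=True)
    print("t",o['time'],o['ee_pos'],o['tcp_rot'],o['opening'],"q",o['q'],"F",o['wrist_force'],o['grasp_force'])
    print("lin",r.inv().apply(np.array([x,y,z])-o['ee_pos']),"tw",(r.inv()*t).as_rotvec(degrees=True)/10)
E
python3 -c "
from h import *
delta(.535,.0587,.066,101.4)"
```

```text
t 2.6 [0.5315 0.059  0.2449] [-179.9582   -0.0033  101.1101] 0.051335874778213934 q [ 6.3295  2.9008  7.8398 94.9809 -0.0002 85.2194] F [-0.0965  0.5191 -1.27  ] 0.0
lin [-0.0009  0.0036  0.1789] tw [-0.0042 -0.0003 -0.029 ]
```

Request:
{"fn": "send_rows", "kwargs": {"linear": [[-0.001,0.0036,0.034],[0,0,0.04],[0,0,0.04],[0,0,0.04],[0,0,0.024],[0,0,0],[0,0,0]], "twist": [[0,0,0],[0,0,0],[0,0,0],[0,0,0],[0,0,0],[0,0,0],[0,0,0]], "gripper": [60,60,60,60,60,60,30]}}

```text
time: 3.48
ee_pos: [0.5357, 0.0587, 0.0683]
tcp_rot: [179.9, 0.0, 101.4]
wrist_force: [0.5, -0.6, -0.1]
opening: 0.0343
grasp_force: 0.0
```

Request:
{"fn": "send_rows", "kwargs": {"linear": [[0,0,0],[0,0,0],[0,0,0],[0,0,0]], "twist": [[0,0,0],[0,0,0],[0,0,0],[0,0,0]], "gripper": [15,10,10,10]}}

```text
time: 3.98
ee_pos: [0.5364, 0.0588, 0.0689]
tcp_rot: [179.8, 0.0, 101.4]
wrist_force: [2.7, 0.1, 6.2]
opening: 0.0173
grasp_force: 42.4
```

Request:
{"fn": "send_rows", "kwargs": {"linear": [[0,0,0],[0,0,0],[0,0,0],[0,0,0],[0,0,0],[0,0,0],[0,0,0],[0,0,0]], "twist": [[0,0,0.6],[0,0,0.6],[0,0,0.6],[0,0,0.6],[0,0,0.6],[0,0,0.6],[0,0,0.6],[0,0,0.33]], "gripper": [10,10,10,10,10,10,10,10]}}

```text
time: 4.97
ee_pos: [0.5341, 0.0593, 0.0689]
tcp_rot: [-179.9, -0.0, 56.0]
wrist_force: [-13.2, 3.7, 15.3]
opening: 0.0171
grasp_force: 43.7
```

Request:
{"fn": "send_rows", "kwargs": {"linear": [[0,0,0],[0,0,0],[0,0,0],[0,0,0]], "twist": [[0,0,0],[0,0,0],[0,0,0],[0,0,0]], "gripper": [10,10,60,60]}}

```text
time: 5.48
ee_pos: [0.5355, 0.0586, 0.0674]
tcp_rot: [180.0, -0.0, 56.1]
wrist_force: [-0.4, 0.5, 0.8]
opening: 0.0507
grasp_force: 0.0
```

Request:
{"fn": "send_rows", "kwargs": {"linear": [[0,0,-0.02],[0,0,-0.04],[0,0,-0.04],[0,0,-0.04],[0,0,-0.03],[0,0,0]], "twist": [[0,0,0],[0,0,0],[0,0,0],[0,0,0],[0,0,0],[0,0,0]], "gripper": [60,60,60,60,60,60]}}

```text
time: 6.22
ee_pos: [0.5363, 0.0587, 0.2396]
tcp_rot: [179.8, -0.1, 56.1]
wrist_force: [-0.5, -0.4, -0.8]
opening: 0.0514
grasp_force: 0.0
```

```bash
python3 -c "
from h import *
delta(.5945,-.1676,.077,56)"
```

```text
t 6.225 [0.5363 0.0587 0.2396] [179.8223  -0.1417  56.0682] 0.05135563403010625 q [  6.2481   3.1758   7.5413  94.1383  -0.0064 130.1801] F [-0.5441 -0.408  -0.8198] 0.0
lin [-0.1556  0.1741  0.1628] tw [ 0.0178 -0.0142  0.0068]
```

Request:
{"fn": "send_rows", "kwargs": {"linear": [[-0.026,0.029,0],[-0.026,0.029,0],[-0.026,0.029,0],[-0.026,0.029,0.02],[-0.026,0.029,0.02],[-0.0256,0.0291,0],[0,0,0]], "twist": [[0,0,0],[0,0,0],[0,0,0],[0,0,0],[0,0,0],[0,0,0],[0,0,0]], "gripper": [60,60,60,60,60,60,60]}}

```text
time: 7.1
ee_pos: [0.5926, -0.1698, 0.195]
tcp_rot: [-179.9, 0.1, 55.9]
wrist_force: [0.2, 0.4, -0.2]
opening: 0.0513
grasp_force: 0.0
```

```bash
python3 - <<'E'
from h import *
delta(.5945,-.1676,.081,56)
t=camera("top")[:,:,::-1];s=camera("scene")[:,:,::-1]
c=lambda im,x,y,w,h:cv2.resize(im[y:y+h,x:x+w],(396,int(396*h/w)),interpolation=cv2.INTER_CUBIC)
cv2.imwrite("pics/a.png",np.vstack([np.hstack([c(t,170,185,66,50),c(t,300,130,132,100)]),np.hstack([c(s,315,135,66,50),c(s,200,205,132,100)])]))
h=cv2.cvtColor(t,cv2.COLOR_BGR2HSV);m=cv2.inRange(h,(0,70,15),(18,255,150));z=np.zeros_like(m);z[205:255,215:275]=m[205:255,215:275]
k=max(cv2.findContours(z,cv2.RETR_EXTERNAL,2)[0],key=cv2.contourArea);r=cv2.minAreaRect(k);b=cv2.boxPoints(r)
P=[plane("top",*p,.084)[:2] for p in b];e=max([P[1]-P[0],P[2]-P[1]],key=np.linalg.norm);print(r,np.degrees(np.arctan2(e[1],e[0])))
E
```

```text
t 7.1 [ 0.5926 -0.1698  0.195 ] [-179.8604    0.0667   55.9093] 0.051300396311791195 q [-15.9765  13.6629  14.3266  90.817   -0.02   108.1143] F [ 0.188   0.3993 -0.2115] 0.0
lin [0.003  0.0006 0.114 ] tw [-0.014   0.0067 -0.0091]
((241.4031982421875, 229.91513061523438), (32.77606964111328, 9.687149047851562), 33.11134338378906) -123.67550807493376
```

View pics/a.png

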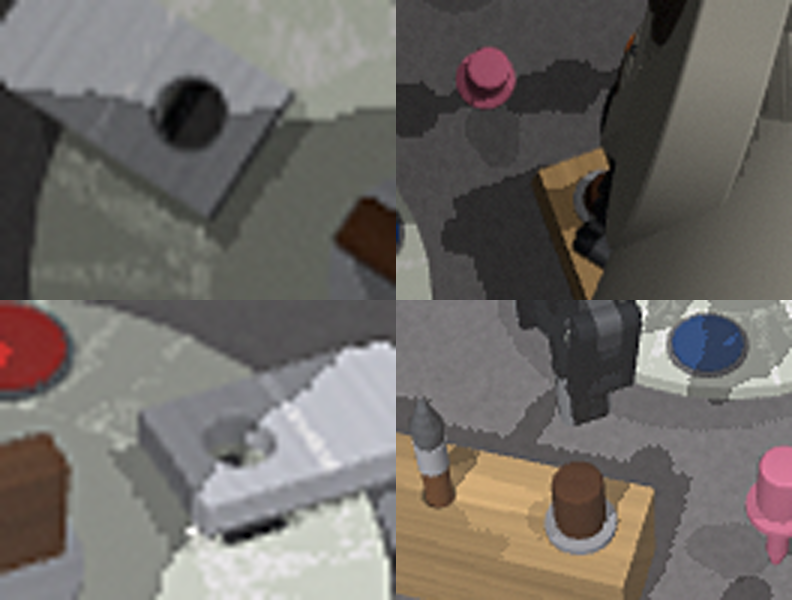

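The bar now points at 56.3° and the guide at 55.9°. The hole at top crop (191,114) is dark right through, so the wheel is aligned. The pin is untouched, so I'll grasp it now.

Request:
{"fn": "send_rows", "kwargs": {"linear": [[0.002,0.0006,0.03],[0,0,0.034],[0,0,0.03],[0,0,0.015],[0,0,0.005],[0,0,0],[0,0,0],[0,0,0]], "twist": [[0,0,0],[0,0,0],[0,0,0],[0,0,0],[0,0,0],[0,0,0],[0,0,0],[0,0,0]], "gripper": [60,60,60,60,60,60,40,25], "grip_force": 40}}

```text
time: 8.2
ee_pos: [0.5951, -0.1664, 0.0845]
tcp_rot: [179.9, -0.0, 56.1]
wrist_force: [-0.5, 0.7, 4.4]
opening: 0.0247
grasp_force: 39.2
```

Request:
{"fn": "send_rows", "kwargs": {"linear": [[0,0,0],[0,0,0],[0,0,0],[0,0,0]], "twist": [[0,0,0],[0,0,0],[0,0,0],[0,0,0]], "gripper": [15,15,15,15]}}

```text
time: 8.7
ee_pos: [0.5951, -0.1664, 0.0846]
tcp_rot: [179.9, -0.0, 56.1]
wrist_force: [0.1, -0.1, 6.3]
opening: 0.0245
grasp_force: 39.3
```

Request:
{"fn": "send_rows", "kwargs": {"linear": [[0,0,-0.02],[0,0,-0.03],[0,0,-0.04],[0,0,-0.03],[0,0,0]], "twist": [[0,0,0],[0,0,0],[0,0,0],[0,0,0],[0,0,0]], "gripper": [15,15,15,15,15]}}

```text
time: 9.32
ee_pos: [0.5954, -0.1666, 0.2058]
tcp_rot: [179.8, -0.1, 56.1]
wrist_force: [1.4, -0.7, -1.3]
opening: 0.0245
grasp_force: 39.4
```

```bash
python3 -c "
from h import *
delta(.5845,.1332,.17,56)"
```

```text
t 9.325 [ 0.5954 -0.1666  0.2058] [179.775   -0.073   56.0718] 0.02448089848174573 q [-15.628   13.663   15.5189  91.6194  -0.0014 108.3003] F [ 1.3532 -0.7091 -1.2713] 39.43489372730255
lin [ 0.2426 -0.1765  0.0354] tw [ 0.0225 -0.0073  0.0072]
```

Request:
{"fn": "send_rows", "kwargs": {"linear": [[0.03,-0.022,0],[0.035,-0.025,0],[0.035,-0.025,0],[0.035,-0.026,0],[0.035,-0.026,0.01],[0.035,-0.026,0.01],[0.025,-0.018,0.01],[0.0126,-0.0085,0.005]], "twist": [[0,0,0],[0,0,0],[0,0,0],[0,0,0],[0,0,0],[0,0,0],[0,0,0],[0,0,0]], "gripper": [15,15,15,15,15,15,15,15]}}

```text
time: 10.32
ee_pos: [0.5827, 0.1348, 0.1662]
tcp_rot: [-179.9, 0.1, 56.2]
wrist_force: [-0.4, -0.0, -0.4]
opening: 0.0248
grasp_force: 39.5
```

Request:
{"fn": "send_rows", "kwargs": {"linear": [[0,0,0],[0,0,0]], "twist": [[0,0,0],[0,0,0]], "gripper": [15,15]}}

```text
time: 10.58
ee_pos: [0.5837, 0.1325, 0.1684]
tcp_rot: [180.0, 0.0, 56.0]
wrist_force: [-0.4, -0.4, -1.3]
opening: 0.0249
grasp_force: 39.5
```

```bash
python3 - <<'E'
from h import *
delta(.5845,.1332,.0905,56)
t=camera("top")[:,:,::-1];s=camera("scene")[:,:,::-1]
c=lambda im,x,y,w,h:cv2.resize(im[y:y+h,x:x+w],(396,int(396*h/w)),interpolation=cv2.INTER_CUBIC)
cv2.imwrite("pics/b.png",np.hstack([c(t,150,160,100,140),c(s,310,60,100,140)]))
E
```

```text
t 10.575 [0.5837 0.1325 0.1684] [179.9854   0.0102  56.0281] 0.024855996225795388 q [ 12.801   10.7793   8.0134  87.2316  -0.0177 136.7729] F [-0.3573 -0.3868 -1.3183] 39.51226472854614
lin [0.001  0.0003 0.0779] tw [0.0015 0.001  0.0028]
```

View pics/b.png

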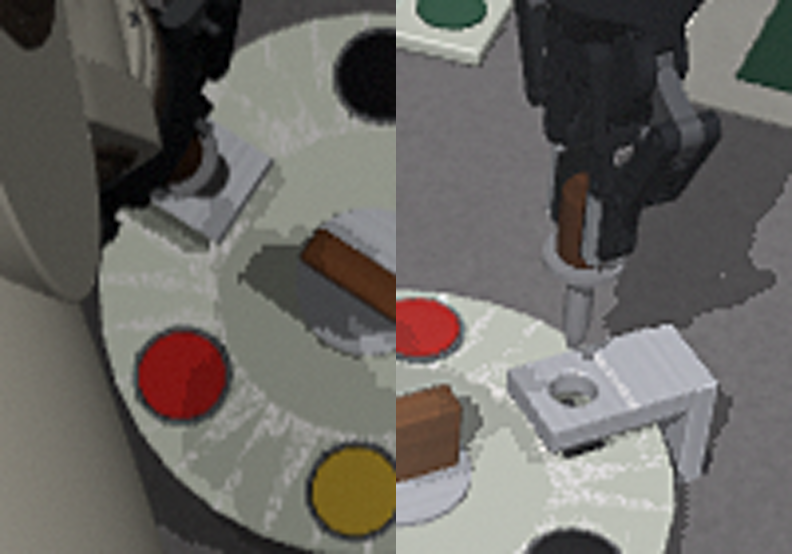

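The pin hangs above the guide with its tip at scene (355.3,148.4) and the hole at (354.4,157.6). I'll check the lateral offset.

```bash
python3 - <<'E'
from h import *
np.set_printoptions(precision=4,suppress=True)
print(plane("scene",355.2,148,.092),plane("scene",354.4,157.6,.064),plane("scene",354.4,157.6,.0665))
E
```

```text
[0.5854 0.1311 0.092 ] [0.5839 0.136  0.064 ] [0.585  0.1336 0.0665]
```

Request:
{"fn": "send_rows", "kwargs": {"linear": [[0.002,-0.0012,0],[0,0,0.012],[0,0,0.012],[0,0,0.012],[0,0,0.006],[0,0,0]], "twist": [[0,0,0],[0,0,0],[0,0,0],[0,0,0],[0,0,0],[0,0,0]], "gripper": [15,15,15,15,15,15]}}

```text
time: 11.42
ee_pos: [0.5833, 0.1358, 0.1257]
tcp_rot: [-180.0, 0.0, 56.1]
wrist_force: [0.9, 0.2, -1.1]
opening: 0.0244
grasp_force: 39.5
```

```bash
python3 - <<'E'
from h import *
delta(.5845,.1345,.0905,56)
s=camera("scene")[:,:,::-1];t=camera("top")[:,:,::-1]
c=lambda im,x,y,w,h:cv2.resize(im[y:y+h,x:x+w],(396,int(396*h/w)),interpolation=cv2.INTER_CUBIC)
cv2.imwrite("pics/c.png",np.hstack([c(t,175,175,60,60),c(s,325,115,60,60)]))
E
```

```text
t 11.425 [0.5833 0.1358 0.1257] [-179.9629    0.0407   56.0788] 0.02444523885475962 q [ 13.1082  11.0076   3.5635  82.611   -0.0006 137.0295] F [ 0.9406  0.2129 -1.091 ] 39.51199293136597
lin [-0.0004  0.0017  0.0352] tw [-0.0037  0.0041  0.0079]
```

View pics/c.png

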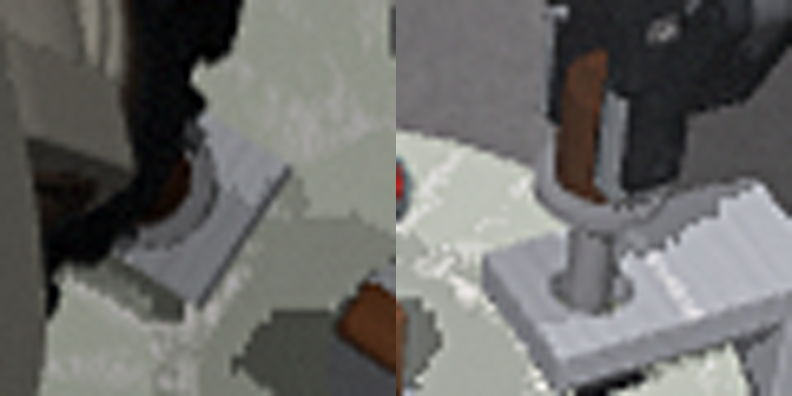

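The stem (crop (592,270)) is centred in the hole at (594,285), with the tip already inside the bracket. I'll continue down.

Request:
{"fn": "send_rows", "kwargs": {"linear": [[0,0,0.008],[0,0,0.01],[0,0,0.008],[0,0,0.004],[0,0,0]], "twist": [[0,0,0],[0,0,0],[0,0,0],[0,0,0],[0,0,0]], "gripper": [15,15,15,15,15]}}

```text
time: 12.15
ee_pos: [0.5834, 0.1358, 0.0959]
tcp_rot: [-180.0, 0.0, 56.1]
wrist_force: [0.2, 0.4, -0.1]
opening: 0.0245
grasp_force: 39.5
```

Request:
{"fn": "send_rows", "kwargs": {"linear": [[0,0,0.002],[0,0,0.002],[0,0,0],[0,0,0]], "twist": [[0,0,0],[0,0,0],[0,0,0],[0,0,0]], "gripper": [15,15,15,15]}}

```text
time: 12.65
ee_pos: [0.5836, 0.1359, 0.0924]
tcp_rot: [180.0, -0.0, 56.1]
wrist_force: [0.6, -0.2, -0.8]
opening: 0.0249
grasp_force: 39.5
```

Request:
{"fn": "send_rows", "kwargs": {"linear": [[0,0,0.001],[0,0,0.001],[0,0,0]], "twist": [[0,0,0],[0,0,0],[0,0,0]], "gripper": [15,15,15]}}

```text
time: 13.02
ee_pos: [0.5837, 0.1359, 0.0906]
tcp_rot: [180.0, -0.0, 56.1]
wrist_force: [-1.2, 0.0, 3.2]
opening: 0.025
grasp_force: 39.8
```

Request:
{"fn": "send_rows", "kwargs": {"linear": [[0,0,0],[0,0,0],[0,0,0],[0,0,0]], "twist": [[0,0,0],[0,0,0],[0,0,0],[0,0,0]], "gripper": [40,60,60,60]}}

```text
time: 13.52
ee_pos: [0.5836, 0.1359, 0.0903]
tcp_rot: [-180.0, 0.0, 56.1]
wrist_force: [-0.6, -0.0, 1.0]
opening: 0.0513
grasp_force: 0.0
```

Request:
{"fn": "send_rows", "kwargs": {"linear": [[0,0,-0.015],[0,0,-0.03],[0,0,-0.04],[0,0,-0.04],[-0.05,0,0],[-0.05,0,0],[-0.05,0,0],[0,0,0]], "twist": [[0,0,0],[0,0,0],[0,0,0],[0,0,0],[0,0,0],[0,0,0],[0,0,0],[0,0,0]], "gripper": [60,60,60,60,60,60,60,60]}}

```text
time: 14.52
ee_pos: [0.4987, 0.0094, 0.2172]
tcp_rot: [179.9, -0.1, 55.9]
wrist_force: [0.3, -0.4, 0.5]
opening: 0.051
grasp_force: 0.0
```

```bash
python3 - <<'E'
from h import *
s=camera("scene")[:,:,::-1];t=camera("top")[:,:,::-1]
c=lambda im,x,y,w,h:cv2.resize(im[y:y+h,x:x+w],(396,int(396*h/w)),interpolation=cv2.INTER_CUBIC)
cv2.imwrite("pics/d.png",np.hstack([c(t,160,165,80,80),c(s,315,105,80,80)]))
E
```

```text
(no output)
```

View pics/d.png

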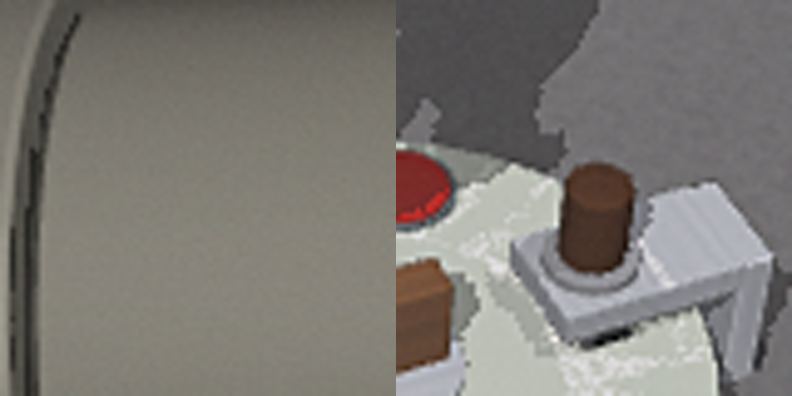

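The pin stands upright with its flange flat on the bracket (crop (590,262)), and the gripper is clear of it.

```bash
python3 -c "
from workcell import ticket
print(ticket.job_done())"
```

```text
the job is handed in; nothing more can be done
None
```

I turned the wheel until its slot lay under the guide hole, put the index pin in with its flange flat on the bracket, let go, and handed the job in at about 14.6 s; no verdict came back.

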